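# Load the router's tool magazine from the setting stand, in reverse order

## Task

Load the four tool holders from the black pots of the setting stand into the four empty pockets of the router's tool magazine. The stand's row is laid out in order of use from the left, but the magazine counts its pockets from its right-hand end, by the sensor box (left and right as the robot sees them), so the row must be reversed: the tool at the left end of the stand goes into the right-hand pocket, the next one into the pocket beside it, and so on. Keep the tools upright, do not drop them, and leave each one fully home in its pocket and let go.

Things in the scene. Friction and masses are not known exactly. Their poses are not given: they have to be found in the camera images.
- drill: Steel taper holder, upright. Origin: centre of flange underside, z up its axis. Flange 50 mm dia, to 19 mm up; neck 36 dia to 31; grip part 31 to 53 up (TCP at 43 clears the flange). Below: taper 31.6 dia to 18 dia at -48, then 13 mm stud to -70. 0.5-0.9 kg. Grip part: smooth dark drill chuck 38 mm dia; thin 8 mm drill, tip 83 up. Starts in pot_a.
- straight: Steel taper holder, upright. Origin: centre of flange underside, z up its axis. Flange 50 mm dia, to 19 mm up; neck 36 dia to 31; grip part 31 to 53 up (TCP at 43 clears the flange). Below: taper 31.6 dia to 18 dia at -48, then 13 mm stud to -70. 0.5-0.9 kg. Grip part: slotted nut 50 mm dia (largest); slim upright cutter 16 dia, top 83 up. Starts in pot_b.
- groover: Steel taper holder, upright. Origin: centre of flange underside, z up its axis. Flange 50 mm dia, to 19 mm up; neck 36 dia to 31; grip part 31 to 53 up (TCP at 43 clears the flange). Below: taper 31.6 dia to 18 dia at -48, then 13 mm stud to -70. 0.5-0.9 kg. Grip part: slotted nut 45 mm dia; flat toothed disc 36 dia on a stem, top 73 up. Starts in pot_c.
- vee: Steel taper holder, upright. Origin: centre of flange underside, z up its axis. Flange 50 mm dia, to 19 mm up; neck 36 dia to 31; grip part 31 to 53 up (TCP at 43 clears the flange). Below: taper 31.6 dia to 18 dia at -48, then 13 mm stud to -70. 0.5-0.9 kg. Grip part: slotted nut 42 mm dia; pointed cone cutter 30 dia, tip 82 up. Starts in pot_d.
- stand: Setting stand, fixed: light beech board 155 x 360 mm, 14 thick, with the row of four black pots. Origin: on the bench under the row's middle; x away from the robot, y along the row to the left as the robot sees it, z up. Pots at y = +127.5, +42.5, -42.5, -127.5 mm, x = 0. Yaw within 0.28 rad of the robot's frame.
- magazine: Magazine, fixed: aluminium rail, grey strip 85 x 346 mm with 4 open pockets, grey sensor box with white lid at its right end. Origin: on the bench under the row's middle; x away from robot, y along the row to robot's left, z up. Pockets at y = +-127.5, +-42.5 mm, x = 0: holes 38 dia, 30 deep, open below to z = 10. Strip top, on which flanges rest, at z = 90 mm. Yaw within 0.28 rad.
- pot_a: Black plastic pot, fixed on the stand, in which the drill stands at the start: 64 x 64 mm, 72 mm high, 38 mm hole through it; the flange rests on its top. Origin: centre of its underside, 14 mm above the bench; axes as the stand's. The four pots look alike; their order along the stand varies.
- pot_b: Black plastic pot, fixed on the stand, in which the straight cutter stands at the start: 64 x 64 mm, 72 mm high, 38 mm hole through it; the flange rests on its top. Origin: centre of its underside, 14 mm above the bench; axes as the stand's. The four pots look alike; their order along the stand varies.
- pot_c: Black plastic pot, fixed on the stand, in which the grooving cutter stands at the start: 64 x 64 mm, 72 mm high, 38 mm hole through it; the flange rests on its top. Origin: centre of its underside, 14 mm above the bench; axes as the stand's. The four pots look alike; their order along the stand varies.
- pot_d: Black plastic pot, fixed on the stand, in which the V cutter stands at the start: 64 x 64 mm, 72 mm high, 38 mm hole through it; the flange rests on its top. Origin: centre of its underside, 14 mm above the bench; axes as the stand's. The four pots look alike; their order along the stand varies.
Not all that is in view belongs to the job. What is shaped like the drill but green or red is not meant. Leave any red look-alike of the vee alone.

How it is judged:
By the outcome, as a careful person would: the job done as asked, in the order asked, and still so for the second after the job is handed in, with the robot touching nothing.
It also fails if it takes over 128 s, if anything falls off the work surface, if the arm or the gripper's body presses on something with over 40 N, if the wrist force passes 120 N, or if a joint passes its speed limit or range.

## Robot

A 6-joint arm with a two-finger parallel gripper is mounted at the origin on the work surface. World frame = base frame: x ahead of the robot, y to its left, z up, the work surface at z = 0. Lengths are in m, angles in rad, forces in N, time in s.
With the tool pointing down it reaches from about 0.35 to 0.975 m from the base axis. Payload 4.9 kg.
Tool frame: the origin (TCP) lies between the finger pads, 19 mm behind the fingertips; this is the grasp point; z points along the fingers, y is the line along which they close (so a half turn about z gives the same grasp; the last joint's range is limited). The gripper opens to 85 mm and grips with 20 to 120 N. Pads are 22 mm wide; open, the fingers measure 114 mm over their backs; the gripper's body (76 mm by 85 mm) begins 54 mm behind the grasp point. The pads swing forward as they close: fully open they stand 13 mm farther back than shut.
Start: joints at [1.173, 0.053, 1.613, -0, 1.476, -0.119], TCP at [0.172, 0.601, 0.25] pointing down, gripper open.
Joint ranges: [-3.01, 3.01], [-1.01, 2.22], [0.06, 2.58], [-1.02, 4.17], [0.09, 2.62], [-3.14, 3.14]. Speed limits (rad/s): [2.57, 2.57, 3.14, 3.14, 3.14, 3.14].

## Interface

Orientations are given as a rotation vector (axis times angle).
In Python, from station import ctrl, optics gives the robot as it stands.
- The arm moves only by the shell command python3 -m handwheel 'ROWS' [OPENING] [FORCE]. ROWS is JSON, a list of rows, each an object of numbers: "tx", "ty", "tz": the shift along the tool's x, y, z in mm; "roll": the turn about the tool's z in rad. A call has 1 to 12 rows; each row shifts and turns the commanded pose from where the row before left it, along the tool's axes as they then stand; what a row does not reach is not made up. A row lasts 1/12 s, in which the tool goes at most 41.7 mm and 7.16 degrees, less where a joint would pass 70% of its speed; a pose out of reach is approached as far as the arm can. A call with a gripper value outside its range is refused whole. OPENING is the finger opening in mm, from 0 to 85.4, set as the call begins (- or left out, the last holds). The fingers move at their own pace and stop on an object; FORCE is the grip in N (left out, the last holds). Time passes only in rows, so rows that do not move let the fingers close. It gives the time, the measured TCP pose, the force, the opening and the grip force at its end, in the units of the state.
- ctrl.get_obs(): the state, without advancing time (a new reading comes with each control period).
- optics.get_image(name): name is "scene" or "top" or "wrist"; returns (picture, depth): 480x640x3 uint8, red, green, blue; 480x640 float32, m along the optical axis (not along the pixel's ray), 0 where there is no reading.
- optics.camera_params(name): a dict with "mtx" (3x3 intrinsics, pixels), "extrinsics" (4x4, takes a point from camera to world coordinates); the wrist camera has in their place "tool_from_camera" (4x4, takes a point from camera to tool coordinates, whose origin is the TCP and whose axes are the flange's). Camera axes: x right, y down, z forward; pixel columns grow to the right and rows downward; lengths in m; the calibration is good to about 2 mm. The wrist camera is an equidistant fisheye: a pixel r from the principal point sees the ray r / f radians off the axis. A picture is of the moment at which its call begins: read the wrist's pose just before it. camera_params takes no time and is no camera call.
- ctrl.finish_job(): hands the job in; it is judged then, once.
The state is a dict: "t": time; "q": joint angles; "dq": joint speeds; "effort": joint torques, N m; "tool_pos": TCP position; "tool_rot": TCP orientation; "contact_force": force on the tool from outside, world axes, zero at the start; "wrist_torque": the same for the moment, N m; "opening": finger opening in m; "grip_force": force on a finger pad.
Only numpy, scipy, OpenCV 4.12 (cv2) and the standard library are available. Lean on these libraries where they do the work, as an engineer would, in place of code of your own. Each camera call takes 0.05 s, during which the arm holds its last target. There are 200 camera calls.

## Working session

There is one attempt and no reset: what is moved stays moved. The work goes in short steps, Python scripts to look and compute and a shell command to move; the robot and the scene stay as the last step left them, time stands still between calls to the robot, and variables do not carry over. Pictures are saved under pics/ and viewed, at most 14 in all, crops included, and the job is handed in when it is done.

```bash
ls; mkdir -p pics
python3 - <<'E'
from station import ctrl, optics
import cv2, numpy as np
print(ctrl.get_obs())
for n in ("scene","top","wrist"):
    im,d=optics.get_image(n); np.savez(f'{n}0.npz',im=im,d=d)
    cv2.imwrite(f'pics/{n}0.png',im[:,:,::-1]); p=optics.camera_params(n); print(n,{k:np.round(v,4).tolist() if hasattr(v,'shape') or isinstance(v,list) else v for k,v in p.items()})
E
```

```text
pics
{'t': 0.0, 'q': array([ 1.17298500e+00,  5.33701237e-02,  1.61431539e+00, -2.12031243e-05,
        1.47598277e+00, -1.19005083e-01]), 'dq': array([ 0.00096014, -0.00143598,  0.00129298,  0.00041568, -0.00100363,
        0.00122282]), 'effort': array([ 2.11390820e-04, -3.93682194e+01, -3.70175993e+01, -5.23785354e-05,
        6.88714266e-03,  3.89791367e-06]), 'tool_pos': array([0.17178302, 0.6003156 , 0.24874197]), 'tool_rot': array([-0.4364565 , -3.11061022,  0.00316011]), 'contact_force': array([0.81456475, 0.07959176, 0.80462825]), 'wrist_torque': array([ 0.02581925, -0.01605536,  0.04141027]), 'grip_force': 0.0, 'opening': 0.08493288119922568}
scene {'mtx': [[461.5101, 0.0, 330.3816], [0.0, 461.5101, 242.5587], [0.0, 0.0, 1.0]], 'extrinsics': [[-0.1857, 0.5446, -0.8179, 1.5407], [0.9825, 0.092, -0.1618, 0.2821], [-0.0129, -0.8336, -0.5522, 0.7819], [0.0, 0.0, 0.0, 1.0]]}
top {'mtx': [[444.808, 0.0, 313.679], [0.0, 444.808, 241.0716], [0.0, 0.0, 1.0]], 'extrinsics': [[-0.0113, -0.9875, 0.157, 0.3442], [-0.9996, 0.0072, -0.0266, 0.0697], [0.0252, -0.1572, -0.9872, 1.1913], [0.0, 0.0, 0.0, 1.0]]}
wrist {'mtx': [[371.6483, 0.0, 320.9534], [0.0, 371.6483, 241.8187], [0.0, 0.0, 1.0]], 'tool_from_camera': [[-0.0, -0.9637, -0.2669, 0.0674], [1.0, -0.0, -0.0, -0.0], [0.0, -0.2669, 0.9637, -0.1237], [0.0, 0.0, 0.0, 1.0]]}
```

View pics/top0.png

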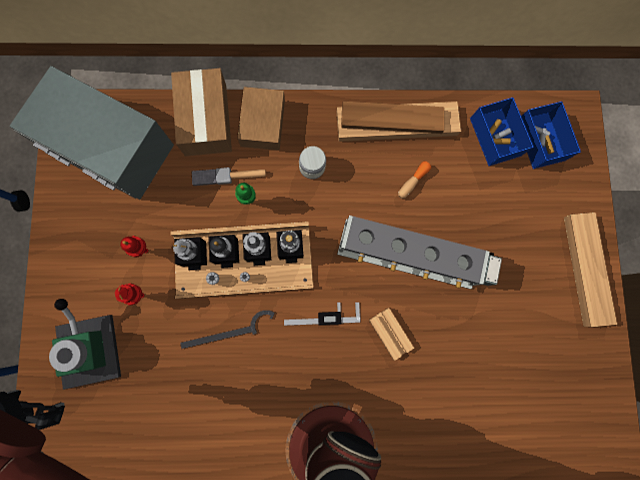

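View pics/scene0.png

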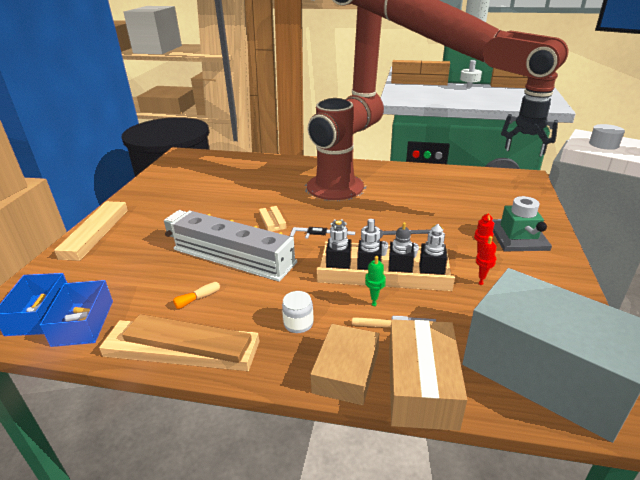

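The top view shows the tools at (186,248), (221,246), (254,244), (289,241), the pockets at (366,237), (398,245), (431,254), (464,261), and the sensor box at (494,270). Look-alikes are the green drill shape (245,192), the red shapes (132,245) and (128,293), and loose nuts on the board at (212,278) and (245,277). I choose the four in black pots.

```bash
cat > h.py <<'E'
import numpy as np, cv2
from scipy.spatial.transform import Rotation as R
from station import ctrl, optics
def ray(n,uv,z):
    """pixels uv (N,2) of fixed camera -> world points on plane z"""
    p=optics.camera_params(n); K=np.array(p['mtx']);E=np.array(p['extrinsics'])
    uv=np.atleast_2d(uv).astype(float)
    d=np.c_[(uv-K[:2,2])/[K[0,0],K[1,1]],np.ones(len(uv))]@E[:3,:3].T
    return E[:3,3]+d*((z-E[2,3])/d[:,2])[:,None]
def cloud(n,d):
    p=optics.camera_params(n); K=np.array(p['mtx']);E=np.array(p['extrinsics'])
    v,u=np.mgrid[:480,:640]
    P=np.stack([(u-K[0,2])/K[0,0]*d,(v-K[1,2])/K[1,1]*d,d],-1)
    return P@E[:3,:3].T+E[:3,3]
def wristray(uv,z,obs):
    p=optics.camera_params('wrist');K=np.array(p['mtx']);T=np.array(p['tool_from_camera'])
    q=(np.atleast_2d(uv).astype(float)-K[:2,2])/K[0,0]; r=np.linalg.norm(q,axis=1)+1e-9
    d=np.c_[q*(np.sin(r)/r)[:,None],np.cos(r)]
    Rt=R.from_rotvec(obs['tool_rot']).as_matrix()
    d=d@(Rt@T[:3,:3]).T; c=np.array(obs['tool_pos'])+Rt@T[:3,3]
    return c+d*((z-c[2])/d[:,2])[:,None]
def go(target,yaw_y=None):
    """print tool-axis shift (mm) to target"""
    o=ctrl.get_obs(); Rt=R.from_rotvec(o['tool_rot']).as_matrix()
    print('tool shift mm',np.round(Rt.T@(np.array(target)-o['tool_pos'])*1e3,1))
E
python3 - <<'E'
from h import *
f=np.load('top0.npz');im,d=f['im'],f['d'];P=cloud('top',d)
print('bench z',np.median(P[330:350,440:540,2]))
# pockets: dark blobs on strip
g=cv2.cvtColor(im,cv2.COLOR_RGB2GRAY)
m=((abs(P[...,2]-.09)<.008)).astype(np.uint8); m[:,:335]=0; m[:,500:]=0; m[:200]=0;m[300:]=0
pts=P[m>0]; print('strip',cv2.minAreaRect((pts[:,:2]*1000).astype(np.float32)),np.median(pts[:,2]))
roi=[(366,237),(398,245),(431,254),(464,261)];C=[]
for u,v in roi:
    w=g[v-14:v+15,u-14:u+15].astype(np.uint8)
    t,b=cv2.threshold(w,0,255,cv2.THRESH_BINARY_INV+cv2.THRESH_OTSU)
    n,l,s,c=cv2.connectedComponentsWithStats(b); k=l[14,14]
    C.append(c[k]+[u-14,v-14]); print(t,s[k],np.round(C[-1],2))
X=ray('top',C,.09);print(np.round(X,4),np.diff(X[:,:2],axis=0),np.linalg.norm(np.diff(X,axis=0),axis=1))
for (u,v) in [(186,248),(221,246),(254,244),(289,241)]:
    Q=P[v-22:v+23,u-17:u+18].reshape(-1,3)
    for a,b in((.098,.108),(.128,.143),(.145,.2)):
        s=Q[(Q[:,2]>a)&(Q[:,2]<b)]
        if len(s)>3: print((u,v),a,len(s),np.round(s.mean(0),4),np.round(np.ptp(s,axis=0)*1e3,0))
m=(P[...,2]>.08)&(P[...,2]<.2); m[:,:165]=0;m[:,310:]=0;m[:222]=0;m[275:]=0
pts=P[m];print('pots',cv2.minAreaRect((pts[:,:2]*1000).astype(np.float32)))
c=im[215:305,160:320];cv2.imwrite('pics/crop0.png',cv2.cvtColor(cv2.resize(c,None,fx=5,fy=5,interpolation=cv2.INTER_CUBIC),cv2.COLOR_RGB2BGR))
E
```

```text
bench z 0.0008427434471918183
strip ((481.291259765625, -228.89639282226562), (400.47808837890625, 107.46831512451172), 74.95716857910156) 0.09083111435239744
86.0 [  0   0  29  29 782] [365.94 237.12]
81.0 [  0   0  29  29 785] [397.79 245.11]
85.0 [  0   0  29  29 773] [430.82 254.07]
85.0 [  0   0  29  29 768] [463.63 261.03]
[[ 0.5284 -0.0918  0.09  ]
 [ 0.5074 -0.1716  0.09  ]
 [ 0.484  -0.2541  0.09  ]
 [ 0.4658 -0.3361  0.09  ]] [[-0.02093982 -0.079806  ]
 [-0.02338903 -0.08249478]
 [-0.01827832 -0.08204681]] [0.08250742 0.08574634 0.08405817]
(186, 248) 0.098 82 [0.4932 0.3426 0.1051] [47. 42. 10.]
(186, 248) 0.128 130 [0.4946 0.3492 0.1385] [41. 41. 14.]
(186, 248) 0.145 130 [0.4975 0.3538 0.1596] [27. 31. 25.]
(221, 246) 0.098 96 [0.4966 0.2629 0.105 ] [50. 49.  9.]
(221, 246) 0.128 72 [0.4999 0.266  0.1391] [36. 36. 14.]
(221, 246) 0.145 119 [0.503  0.2702 0.1505] [27. 29. 26.]
(254, 244) 0.098 23 [0.4957 0.1756 0.1046] [35. 49.  7.]
(254, 244) 0.128 273 [0.5074 0.1852 0.1394] [48. 49. 15.]
(254, 244) 0.145 57 [0.5083 0.1852 0.166 ] [16. 18. 27.]
(289, 241) 0.098 43 [0.4987 0.1004 0.1047] [29. 47.  9.]
(289, 241) 0.128 83 [0.5076 0.1001 0.1383] [44. 43. 14.]
(289, 241) 0.145 198 [0.5144 0.1014 0.1565] [38. 40. 17.]
pots ((506.5280456542969, 228.3623046875), (65.09671783447266, 318.595703125), 3.5829973220825195)
```

View pics/crop0.png

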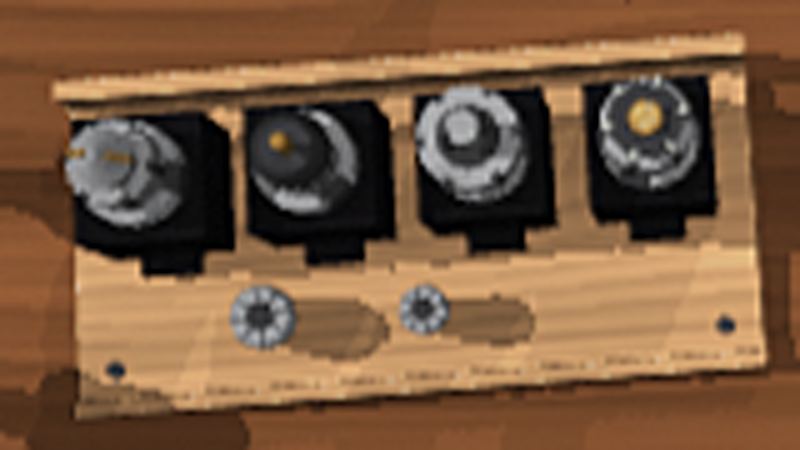

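Left to right in the pots: vee (pointed cone on a slotted nut), drill (dark smooth chuck), straight (largest nut, slim cutter), groover (gold disc). All four are genuine. The first move rolls the tool to the row's cross direction and goes above it.

```bash
python3 -m handwheel '[{"roll":0.123},{"roll":0.123},{"roll":0.123},{"roll":0.123},{"roll":0.123},{"roll":0.123},{"roll":0.123},{"roll":0.123},{"roll":0.123},{"roll":0.123}]' 85
python3 -m handwheel '[{"tx":-25,"ty":26},{"tx":-25,"ty":26},{"tx":-25,"ty":26},{"tx":-25,"ty":26},{"tx":-25,"ty":26},{"tx":-25,"ty":26},{"tx":-25,"ty":26},{"tx":-25,"ty":26},{"tx":-25,"ty":26},{"tx":-25,"ty":26},{"tx":-25,"ty":26},{"tx":-25,"ty":26}]'
python3 -m handwheel '[{"tx":-25},{"tx":-25},{"tx":-25},{},{}]'
python3 - <<'E'
from h import *
o=ctrl.get_obs(); im,d=optics.get_image('wrist'); np.savez('w1.npz',im=im,d=d,pos=o['tool_pos'],rot=o['tool_rot'])
cv2.imwrite('pics/w1.png',im[:,:,::-1]); print(o['q'],R.from_rotvec(o['tool_rot']).as_matrix().round(4))
E
```

```text
[ 1.17298806e+00  5.32395406e-02  1.61398911e+00 -6.30779752e-06
  1.47599663e+00 -1.18998741e-01] [[-9.614e-01  2.752e-01 -6.000e-04]
 [ 2.752e-01  9.614e-01 -1.500e-03]
 [ 2.000e-04 -1.600e-03 -1.000e+00]]$[0]: bad value
$[0]: bad value
$[0]: bad value
```

View pics/w1.png

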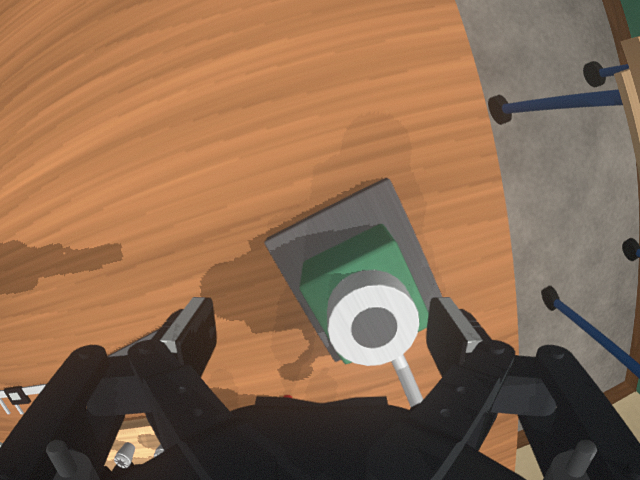

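The arm has not moved: this shows the green vise block at (372,320). The rows were refused, so I'll try again with all four keys in each row.

```bash
python3 -m handwheel '[{"tx":0,"ty":0,"tz":0,"roll":0.123},{"tx":0,"ty":0,"tz":0,"roll":0.123},{"tx":0,"ty":0,"tz":0,"roll":0.123},{"tx":0,"ty":0,"tz":0,"roll":0.123},{"tx":0,"ty":0,"tz":0,"roll":0.123},{"tx":0,"ty":0,"tz":0,"roll":0.123},{"tx":0,"ty":0,"tz":0,"roll":0.123},{"tx":0,"ty":0,"tz":0,"roll":0.123},{"tx":0,"ty":0,"tz":0,"roll":0.123},{"tx":0,"ty":0,"tz":0,"roll":0.123}]' 85; python3 -c "
from h import *
print(R.from_rotvec(ctrl.get_obs()['tool_rot']).as_matrix().round(3))"
```

```text
t: 1.03
tool_pos: [0.1719, 0.6007, 0.2496]
tool_rot: [2.158, 2.282, -0.001]
contact_force: [-0.9, 0.0, -0.3]
opening: 0.085
grip_force: 0.0
[[-0.056  0.998 -0.   ]
 [ 0.998  0.056 -0.001]
 [-0.001 -0.    -1.   ]]
```

```bash
python3 -m handwheel '[{"tx":-25,"ty":26,"tz":0,"roll":0},{"tx":-25,"ty":26,"tz":0,"roll":0},{"tx":-25,"ty":26,"tz":0,"roll":0},{"tx":-25,"ty":26,"tz":0,"roll":0},{"tx":-25,"ty":26,"tz":0,"roll":0},{"tx":-25,"ty":26,"tz":0,"roll":0},{"tx":-25,"ty":26,"tz":0,"roll":0},{"tx":-25,"ty":26,"tz":0,"roll":0},{"tx":-25,"ty":26,"tz":0,"roll":0},{"tx":-25,"ty":26,"tz":0,"roll":0},{"tx":-25,"ty":26,"tz":0,"roll":0},{"tx":-25,"ty":26,"tz":0,"roll":0}]'
python3 -m handwheel '[{"tx":-25,"ty":0,"tz":0,"roll":0},{"tx":-25,"ty":0,"tz":0,"roll":0},{"tx":-25,"ty":0,"tz":0,"roll":0},{"tx":0,"ty":0,"tz":0,"roll":0},{"tx":0,"ty":0,"tz":0,"roll":0}]'
python3 - <<'E'
from h import *
o=ctrl.get_obs(); im,d=optics.get_image('wrist'); np.savez('w2.npz',im=im,d=d,pos=o['tool_pos'],rot=o['tool_rot'])
cv2.imwrite('pics/w2.png',im[:,:,::-1]); print(o['q'],R.from_rotvec(o['tool_rot']).as_matrix().round(4))
E
```

```text
t: 2.03
tool_pos: [0.503, 0.3193, 0.2499]
tool_rot: [-2.152, -2.289, 0.0]
contact_force: [1.1, 0.8, -0.1]
opening: 0.0849
grip_force: 0.0
t: 2.45
tool_pos: [0.5067, 0.245, 0.2498]
tool_rot: [-2.154, -2.287, -0.0]
contact_force: [-0.3, 0.5, -0.3]
opening: 0.0853
grip_force: 0.0
[ 3.17998263e-01 -9.49415777e-02  1.75861494e+00  3.17559434e-04
  1.47808652e+00  2.58123949e-01] [[-5.980e-02  9.982e-01 -3.000e-04]
 [ 9.982e-01  5.980e-02  2.000e-04]
 [ 3.000e-04 -2.000e-04 -1.000e+00]]
```

View pics/w2.png

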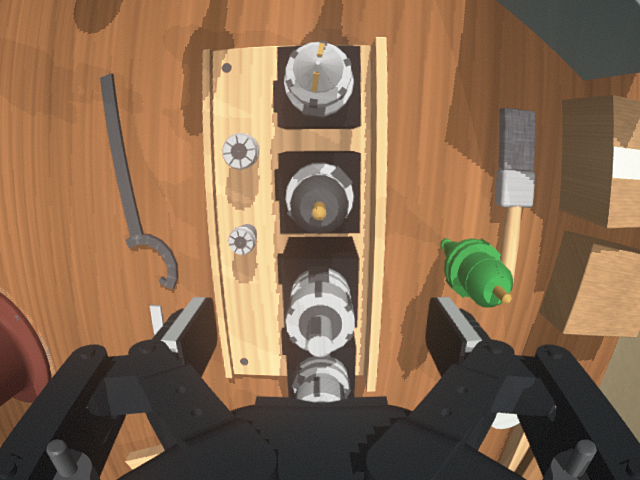

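The wrist view shows, top to bottom, the vee (319,78), drill (319,198), straight (320,310) and groover (322,380) in the pots. The green look-alike is off to the right at (480,272).

Run:
```python
from h import *
f=np.load('w2.npz');o=dict(tool_pos=f['pos'],tool_rot=f['rot']);im=f['im']
print('drill tip',wristray((319,211),.169,o),'straight tip',wristray((319,346),.169,o),'vee tip',wristray((317,66),.168,o))
# pot top + body mask, black pixels in the board columns
g=im.max(2); 
for n,(r0,r1) in dict(vee=(40,132),drill=(148,236)).items():
    m=(g[r0:r1,268:368]<45); r=np.where(m.sum(1)>20)[0]; c=np.where(m.sum(0)>15)[0]
    print(n,'rows',r[0]+r0,r[-1]+r0,'cols',c[0]+268,c[-1]+268)
    print(wristray([(c[0]+268,r[0]+r0),(c[-1]+269,r[0]+r0)],.086,o))
# pot-b axis in stand model
for y in (.1275,.0425,-.0425,-.1275):
    print(np.round(np.array([.5065,.2284])+y*np.array([-.0617,.998]),4))
```

```text
drill tip [[0.50398971 0.27365051 0.169     ]] straight tip [[0.50902573 0.18701541 0.169     ]] vee tip [[0.49808878 0.35449704 0.168     ]]Traceback (most recent call last):
  File "<stdin>", line 8, in <module>
IndexError: index 0 is out of bounds for axis 0 with size 0
```

```bash
python3 -m handwheel '[{"tx":-36,"ty":0,"tz":0,"roll":0},{"tx":-36,"ty":0,"tz":0,"roll":0},{"tx":-36,"ty":0,"tz":0,"roll":0},{"tx":-36,"ty":0,"tz":0,"roll":0},{"tx":-36,"ty":0,"tz":0,"roll":0},{"tx":-36,"ty":0,"tz":0,"roll":0},{"tx":-36,"ty":0,"tz":0,"roll":0},{"tx":-36,"ty":0,"tz":0,"roll":0},{"tx":-36,"ty":0,"tz":0,"roll":0},{"tx":-36,"ty":0,"tz":0,"roll":0},{"tx":-36,"ty":0,"tz":0,"roll":0},{"tx":-36,"ty":0,"tz":0,"roll":0}]'
python3 -m handwheel '[{"tx":-30,"ty":0,"tz":0,"roll":0.1},{"tx":0,"ty":-15,"tz":0,"roll":0.1},{"tx":0,"ty":-15,"tz":0,"roll":0.1},{"tx":0,"ty":0,"tz":0,"roll":0},{"tx":0,"ty":0,"tz":0,"roll":0}]'
python3 - <<'E'
from h import *
o=ctrl.get_obs(); im,d=optics.get_image('wrist'); np.savez('w3.npz',im=im,d=d,pos=o['tool_pos'],rot=o['tool_rot'])
cv2.imwrite('pics/w3.png',im[:,:,::-1]); print(o['q'],R.from_rotvec(o['tool_rot']).as_matrix().round(4))
E
```

```text
t: 3.5
tool_pos: [0.5339, -0.1859, 0.2501]
tool_rot: [2.15, 2.291, 0.001]
contact_force: [0.4, 0.5, -0.1]
opening: 0.0847
grip_force: 0.0
t: 3.92
tool_pos: [0.5059, -0.2119, 0.25]
tool_rot: [2.466, 1.945, 0.001]
contact_force: [0.8, -0.6, 0.6]
opening: 0.0853
grip_force: 0.0
[-5.32597832e-01 -1.30786353e-01  1.79122102e+00  4.19304311e-04
  1.48060783e+00 -2.97604130e-01] [[ 2.329e-01  9.725e-01  7.000e-04]
 [ 9.725e-01 -2.329e-01  1.000e-04]
 [ 2.000e-04  6.000e-04 -1.000e+00]]
```

View pics/w3.png

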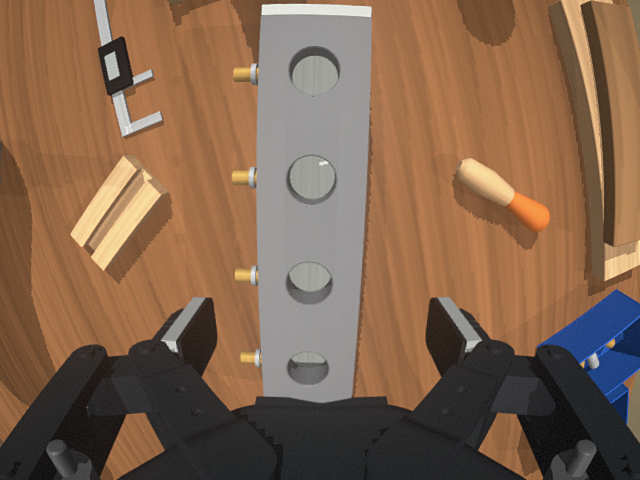

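Wrist view of the magazine: the four pocket rims are centred near (314,71), (312,178), (309,282) and (308,366). Next I'll measure the rims on the z=90 plane.

Run:
```python
from h import *
f=np.load('w3.npz');o=dict(tool_pos=f['pos'],tool_rot=f['rot']);im=f['im']
C=[]
for (u,v) in [(314,71),(312,178),(309,282),(308,366)]:
    w=cv2.medianBlur(im[v-36:min(v+37,396),u-36:u+37],3).astype(int)
    bg=np.median(np.r_[w[:3].reshape(-1,3),w[:,:3].reshape(-1,3)],0)
    b=(abs(w-bg).sum(2)>24).astype(np.uint8); b=cv2.morphologyEx(b,cv2.MORPH_CLOSE,np.ones((5,5),np.uint8));b=cv2.morphologyEx(b,cv2.MORPH_OPEN,np.ones((5,5),np.uint8))
    cs,_=cv2.findContours(b,cv2.RETR_EXTERNAL,cv2.CHAIN_APPROX_NONE)
    c=max(cs,key=cv2.contourArea)[:,0]+[u-36,v-36]
    X=wristray(c,.09,o)[:,:2]*1000
    e=cv2.minEnclosingCircle(X.astype(np.float32)); C.append(e[0]); print(len(cs),cv2.boundingRect(c.astype(np.int32)),np.round(e[0],1),round(e[1],1),np.round(X.mean(0),1))
C=np.array(C);print(np.diff(C,axis=0),np.linalg.norm(np.diff(C,axis=0),axis=1))
t=(C-C.mean(0));yd=np.linalg.svd(t)[2][0];yd*=np.sign(yd[1]);print('mid',C.mean(0),'yaxis',yd)
for y in (127.5,42.5,-42.5,-127.5): print(np.round(C.mean(0)+y*yd,1))
```

```text
1 (288, 46, 53, 30) [529.7 -90.5] 20.0 [531.6 -83.4]
2 (285, 171, 46, 34) [ 504.6 -175.7] 19.6 [ 499.7 -181. ]
1 (285, 265, 49, 40) [ 485.6 -254.8] 20.3 [ 485.6 -257.8]
1 (286, 358, 44, 27) [ 463.4 -336.9] 20.2 [ 463.2 -338.7]
[[-25.105896   -85.13860321]
 [-19.02996826 -79.11831665]
 [-22.21350098 -82.10675049]] [88.76309915 81.37473638 85.0585569 ]
mid [ 495.8445282  -214.48716927] yaxis [0.25768904 0.9662279 ]
[528.7 -91.3]
[ 506.8 -173.4]
[ 484.9 -255.6]
[ 463.  -337.7]
```

Run:
```python
from h import *
f=np.load('w3.npz');o=dict(tool_pos=f['pos'],tool_rot=f['rot'])
C=[]
for l,r,t,b in [(290,340,46,97),(288,336,155,206),(286,332,261,304),(287,329,351,385)]:
    X=wristray([(l,(t+b)/2),(r,(t+b)/2),((l+r)/2,t),((l+r)/2,b)],.09,o)[:,:2]*1000
    C.append([*((X[0]+X[1])/2*.5+(X[2]+X[3])/2*.5)]);print(np.round(C[-1],1),np.linalg.norm(X[0]-X[1]),np.linalg.norm(X[2]-X[3]))
C=np.array(C);yd=np.linalg.svd(C-C.mean(0))[2][0];yd*=np.sign(yd[1]);print('mid',C.mean(0),'yaxis',yd)
for y in (127.5,42.5,-42.5,-127.5): print(np.round(C.mean(0)+y*yd,1))
```

```text
[530.1 -92.4] 37.5842670514515 40.43113408949999
[ 508.2 -173.8] 36.75609689834753 39.444642142543266
[ 485.8 -254.3] 37.82612220617643 38.13008503464005
[ 464.  -336.6] 38.465386631898404 38.703447486519025
mid [ 497.02859625 -214.30487777] yaxis [0.26180703 0.96512024]
[530.4 -91.3]
[ 508.2 -173.3]
[ 485.9 -255.3]
[ 463.6 -337.4]
```

```bash
python3 -c "
from h import *
go((.4983,.3552,.25)); T=dict(vee=(.4983,.3552),drill=(.5039,.2715),straight=(.509,.1865),groover=(.5145,.1012));P=dict(vee=(.4635,-.3373),drill=(.4855,-.2552),straight=(.5075,-.1735),groover=(.53,-.0915))
Rt=R.from_rotvec(ctrl.get_obs()['tool_rot']).as_matrix()
ks=list(T)
for i,k in enumerate(ks):
  print(k,'T->P',np.round(Rt[:2,:2].T@(np.array(P[k])-T[k])*1e3,1),'P->next',np.round(Rt[:2,:2].T@(np.array(T[ks[(i+1)%4]])-P[k])*1e3,1))
"
```

```text
tool shift mm [ 5.497e+02 -1.395e+02  1.000e-01]
vee T->P [-681.6  127.2] P->next [ 601.5 -102.3]
drill T->P [-516.5  104.6] P->next [435.1 -79.9]
straight T->P [-350.5   82.3] P->next [268.8 -57.1]
groover T->P [-183.8   59.9] P->next [ 427.1 -134.7]
```

```bash
python3 -m handwheel '[{"tx":36,"ty":-9,"tz":0,"roll":0},{"tx":36,"ty":-9,"tz":0,"roll":0},{"tx":36,"ty":-9,"tz":0,"roll":0},{"tx":36,"ty":-9,"tz":0,"roll":0},{"tx":36,"ty":-9,"tz":0,"roll":0},{"tx":36,"ty":-9,"tz":0,"roll":0},{"tx":36,"ty":-9,"tz":0,"roll":0},{"tx":36,"ty":-9,"tz":0,"roll":0},{"tx":36,"ty":-9,"tz":0,"roll":0},{"tx":36,"ty":-9,"tz":0,"roll":0},{"tx":36,"ty":-9,"tz":0,"roll":0},{"tx":36,"ty":-9,"tz":0,"roll":0}]' 85 60
python3 -m handwheel '[{"tx":30,"ty":-8,"tz":0,"roll":0},{"tx":30,"ty":-8,"tz":0,"roll":0},{"tx":30,"ty":-8,"tz":0,"roll":0},{"tx":28,"ty":-7.5,"tz":0,"roll":0},{"tx":0,"ty":0,"tz":0,"roll":0},{"tx":0,"ty":0,"tz":0,"roll":0}]'
python3 -c "
from h import *
go((.4983,.3552,.129))
o=ctrl.get_obs(); im,d=optics.get_image('wrist'); cv2.imwrite('pics/w4.png',im[:,:,::-1])
print(wristray((320,330),.168,o))"
```

```text
t: 4.97
tool_pos: [0.5021, 0.2359, 0.2503]
tool_rot: [2.466, 1.946, 0.002]
contact_force: [1.4, 0.0, 0.9]
opening: 0.0849
grip_force: 0.0
t: 5.47
tool_pos: [0.4989, 0.357, 0.2497]
tool_rot: [2.464, 1.948, -0.001]
contact_force: [-0.2, 0.1, -0.3]
opening: 0.0854
grip_force: 0.0
tool shift mm [ -1.8  -0.2 120.7]
[[0.48764868 0.31162995 0.168     ]]
```

View pics/w4.png

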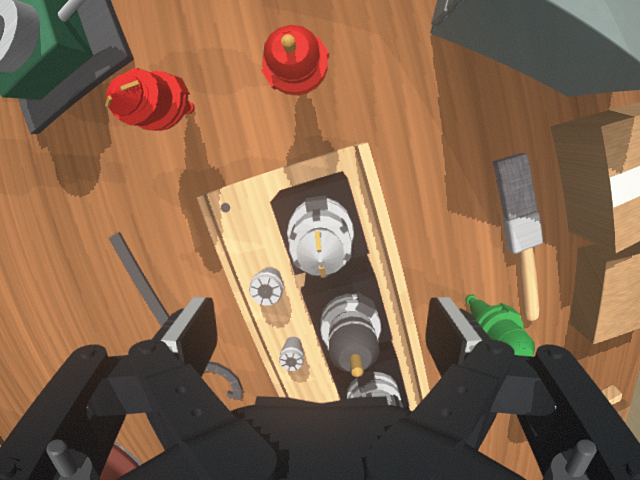

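The wrist view shows the vee, with its nut at (320,230) and tip at (322,272), centred between the pads. The red look-alikes at (296,60) and (147,97) are clear. Next: descend, grip, and lift a little.

```bash
python3 -c "
from h import *
print(wristray((322,270),.168,ctrl.get_obs()))"
python3 -m handwheel '[{"tx":-2,"ty":0,"tz":25,"roll":0},{"tx":0,"ty":0,"tz":30,"roll":0},{"tx":0,"ty":0,"tz":30,"roll":0},{"tx":0,"ty":0,"tz":20,"roll":0},{"tx":0,"ty":0,"tz":10,"roll":0},{"tx":0,"ty":0,"tz":5.5,"roll":0},{"tx":0,"ty":0,"tz":0,"roll":0}]'
python3 -m handwheel '[{"tx":0,"ty":0,"tz":0,"roll":0},{"tx":0,"ty":0,"tz":0,"roll":0},{"tx":0,"ty":0,"tz":0,"roll":0},{"tx":0,"ty":0,"tz":0,"roll":0},{"tx":0,"ty":0,"tz":0,"roll":0},{"tx":0,"ty":0,"tz":0,"roll":0},{"tx":0,"ty":0,"tz":0,"roll":0},{"tx":0,"ty":0,"tz":0,"roll":0}]' 30 70
```

```text
[[0.49837291 0.34919676 0.168     ]]
t: 6.1
tool_pos: [0.4989, 0.3521, 0.1289]
tool_rot: [-2.47, -1.941, 0.002]
contact_force: [0.6, -0.4, -0.1]
opening: 0.085
grip_force: 0.0
t: 6.77
tool_pos: [0.4996, 0.3537, 0.1317]
tool_rot: [-2.469, -1.942, -0.004]
contact_force: [-3.0, -0.1, 5.1]
opening: 0.0398
grip_force: 71.7
```

```bash
python3 -m handwheel '[{"tx":0,"ty":0,"tz":-10,"roll":0},{"tx":0,"ty":0,"tz":-20,"roll":0},{"tx":0,"ty":0,"tz":-30,"roll":0},{"tx":0,"ty":0,"tz":-30,"roll":0},{"tx":0,"ty":0,"tz":-30,"roll":0},{"tx":0,"ty":0,"tz":-30,"roll":0},{"tx":0,"ty":0,"tz":-20,"roll":0},{"tx":0,"ty":0,"tz":-10,"roll":0},{"tx":0,"ty":0,"tz":0,"roll":0}]'
python3 -c "
from h import *
go((.4635,-.3373,.31)); im,d=optics.get_image('wrist'); cv2.imwrite('pics/w5.png',im[:,:,::-1])"
```

```text
t: 7.52
tool_pos: [0.4997, 0.3531, 0.3119]
tool_rot: [2.469, 1.941, 0.006]
contact_force: [-0.4, 0.4, -5.9]
opening: 0.0397
grip_force: 71.7
tool shift mm [-679.5  127.6    0.7]
```

View pics/w5.png

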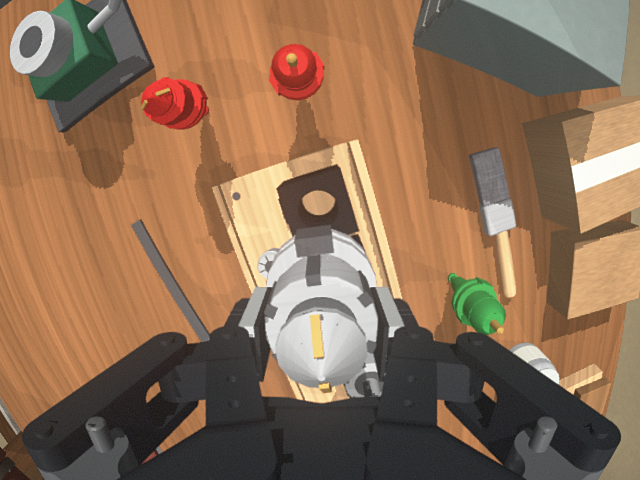

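The vee is held upright and the emptied pot hole is visible at (318,203). Transfer to the right-hand pocket.

```bash
python3 -c "
from h import *
print(wristray((318,203),.086,ctrl.get_obs()))"
python3 -m handwheel '[{"tx":-20,"ty":4,"tz":0,"roll":0},{"tx":-34,"ty":6,"tz":0,"roll":0},{"tx":-36,"ty":7,"tz":0,"roll":0},{"tx":-36,"ty":7,"tz":0,"roll":0},{"tx":-36,"ty":7,"tz":0,"roll":0},{"tx":-36,"ty":7,"tz":0,"roll":0},{"tx":-36,"ty":7,"tz":0,"roll":0},{"tx":-36,"ty":7,"tz":0,"roll":0},{"tx":-36,"ty":7,"tz":0,"roll":0},{"tx":-36,"ty":7,"tz":0,"roll":0},{"tx":-36,"ty":7,"tz":0,"roll":0},{"tx":-36,"ty":7,"tz":0,"roll":0}]'
python3 -m handwheel '[{"tx":-36,"ty":7,"tz":0,"roll":0},{"tx":-36,"ty":7,"tz":0,"roll":0},{"tx":-36,"ty":6,"tz":0,"roll":0},{"tx":-36,"ty":6,"tz":0,"roll":0},{"tx":-36,"ty":6,"tz":0,"roll":0},{"tx":-36,"ty":6,"tz":0,"roll":0},{"tx":-30,"ty":5,"tz":0,"roll":0},{"tx":-19,"ty":3,"tz":0,"roll":0},{"tx":0,"ty":0,"tz":0,"roll":0},{"tx":0,"ty":0,"tz":0,"roll":0},{"tx":0,"ty":0,"tz":0,"roll":0}]'
python3 -c "
from h import *
go((.4635,-.3373,.235))"
```

```text
[[0.49868658 0.36260888 0.086     ]]
t: 8.57
tool_pos: [0.4775, -0.0697, 0.3059]
tool_rot: [-2.466, -1.939, 0.005]
contact_force: [0.5, 0.1, -6.3]
opening: 0.04
grip_force: 71.8
t: 9.48
tool_pos: [0.4607, -0.3357, 0.3067]
tool_rot: [-2.466, -1.939, 0.0]
contact_force: [0.5, -0.1, -6.2]
opening: 0.04
grip_force: 71.9
tool shift mm [-1.1  3.3 71.7]
```

```bash
python3 -m handwheel '[{"tx":-1,"ty":3,"tz":15,"roll":0},{"tx":0,"ty":0,"tz":25,"roll":0},{"tx":0,"ty":0,"tz":25,"roll":0},{"tx":0,"ty":0,"tz":25,"roll":0},{"tx":0,"ty":0,"tz":15,"roll":0},{"tx":0,"ty":0,"tz":0,"roll":0},{"tx":0,"ty":0,"tz":0,"roll":0}]'
python3 -c "
from h import *
go((.4635,-.3373,.1365)); im,d=optics.get_image('scene'); cv2.imwrite('pics/s2.png',cv2.resize(im[190:310,140:320],None,fx=4,fy=4)[:,:,::-1])"
```

```text
t: 10.07
tool_pos: [0.4637, -0.3367, 0.2029]
tool_rot: [-2.465, -1.942, 0.001]
contact_force: [0.1, -1.1, -6.4]
opening: 0.0399
grip_force: 71.9
tool shift mm [-0.8  0.2 66.4]
```

View pics/s2.png

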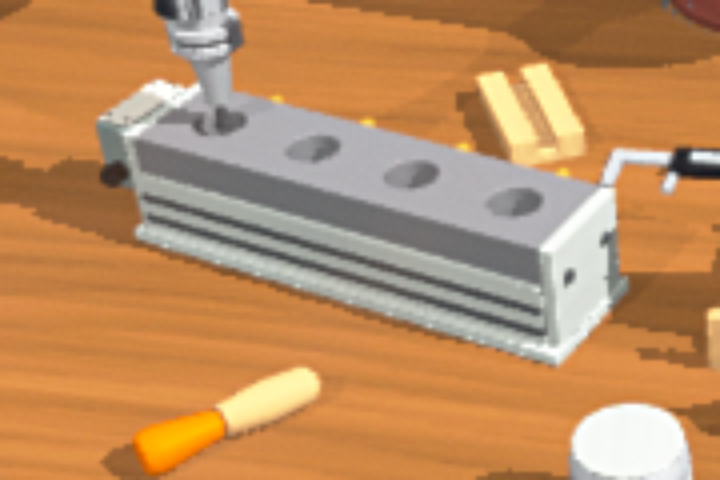

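The scene crop shows the vee's stud entering the right-hand hole near its centre, at about (218,120). I continue down, slowing near the end.

```bash
python3 -m handwheel '[{"tx":-0.5,"ty":0,"tz":10,"roll":0},{"tx":0,"ty":0,"tz":10,"roll":0},{"tx":0,"ty":0,"tz":10,"roll":0},{"tx":0,"ty":0,"tz":10,"roll":0},{"tx":0,"ty":0,"tz":8,"roll":0},{"tx":0,"ty":0,"tz":6,"roll":0},{"tx":0,"ty":0,"tz":4,"roll":0},{"tx":0,"ty":0,"tz":0,"roll":0}]'
python3 -m handwheel '[{"tx":0,"ty":0,"tz":2,"roll":0},{"tx":0,"ty":0,"tz":2,"roll":0},{"tx":0,"ty":0,"tz":2,"roll":0},{"tx":0,"ty":0,"tz":1,"roll":0},{"tx":0,"ty":0,"tz":0,"roll":0},{"tx":0,"ty":0,"tz":0,"roll":0}]'
```

```text
t: 10.78
tool_pos: [0.4634, -0.3384, 0.145]
tool_rot: [-2.468, -1.94, 0.001]
contact_force: [0.1, 0.1, -6.5]
opening: 0.0402
grip_force: 72.0
t: 11.28
tool_pos: [0.464, -0.3389, 0.1396]
tool_rot: [2.469, 1.942, 0.0]
contact_force: [-0.4, -0.0, -6.2]
opening: 0.0399
grip_force: 72.0
```

```bash
python3 -m handwheel '[{"tx":0,"ty":0,"tz":1,"roll":0},{"tx":0,"ty":0,"tz":1,"roll":0},{"tx":0,"ty":0,"tz":1,"roll":0},{"tx":0,"ty":0,"tz":0,"roll":0},{"tx":0,"ty":0,"tz":0,"roll":0}]'
python3 -m handwheel '[{"tx":0,"ty":0,"tz":0.5,"roll":0},{"tx":0,"ty":0,"tz":0.5,"roll":0},{"tx":0,"ty":0,"tz":0,"roll":0},{"tx":0,"ty":0,"tz":0,"roll":0}]'
```

```text
t: 11.7
tool_pos: [0.4639, -0.3388, 0.1364]
tool_rot: [-2.469, -1.942, 0.0]
contact_force: [-0.2, -0.8, -7.1]
opening: 0.0401
grip_force: 72.0
t: 12.03
tool_pos: [0.464, -0.339, 0.1357]
tool_rot: [2.469, 1.942, -0.0]
contact_force: [-0.8, -0.2, -4.7]
opening: 0.0399
grip_force: 72.1
```

```bash
python3 -m handwheel '[{"tx":0,"ty":0,"tz":0.5,"roll":0},{"tx":0,"ty":0,"tz":0.5,"roll":0},{"tx":0,"ty":0,"tz":0.5,"roll":0},{"tx":0,"ty":0,"tz":0,"roll":0},{"tx":0,"ty":0,"tz":0,"roll":0}]'
```

```text
t: 12.45
tool_pos: [0.4641, -0.339, 0.1357]
tool_rot: [2.469, 1.942, -0.0]
contact_force: [-4.2, 3.4, 4.8]
opening: 0.04
grip_force: 72.9
```

```bash
python3 -m handwheel '[{"tx":0,"ty":0,"tz":0,"roll":0},{"tx":0,"ty":0,"tz":0,"roll":0},{"tx":0,"ty":0,"tz":0,"roll":0},{"tx":0,"ty":0,"tz":0,"roll":0},{"tx":0,"ty":0,"tz":0,"roll":0},{"tx":0,"ty":0,"tz":0,"roll":0}]' 85
python3 -m handwheel '[{"tx":0,"ty":0,"tz":-15,"roll":0},{"tx":0,"ty":0,"tz":-25,"roll":0},{"tx":0,"ty":0,"tz":-30,"roll":0},{"tx":0,"ty":0,"tz":-30,"roll":0},{"tx":0,"ty":0,"tz":-16,"roll":0},{"tx":0,"ty":0,"tz":0,"roll":0},{"tx":0,"ty":0,"tz":0,"roll":0}]'
python3 -c "
from h import *
go((.5039,.2715,.25))
im,d=optics.get_image('wrist'); cv2.imwrite('pics/w6.png',im[:,:,::-1])"
```

```text
t: 12.95
tool_pos: [0.4641, -0.339, 0.1341]
tool_rot: [2.469, 1.942, 0.0]
contact_force: [0.3, 0.3, 0.2]
opening: 0.0849
grip_force: 0.0
t: 13.53
tool_pos: [0.4644, -0.3393, 0.2511]
tool_rot: [2.467, 1.941, 0.001]
contact_force: [-0.3, 0.5, 0.5]
opening: 0.0852
grip_force: 0.0
tool shift mm [ 6.029e+02 -1.056e+02  1.000e-01]
```

View pics/w6.png

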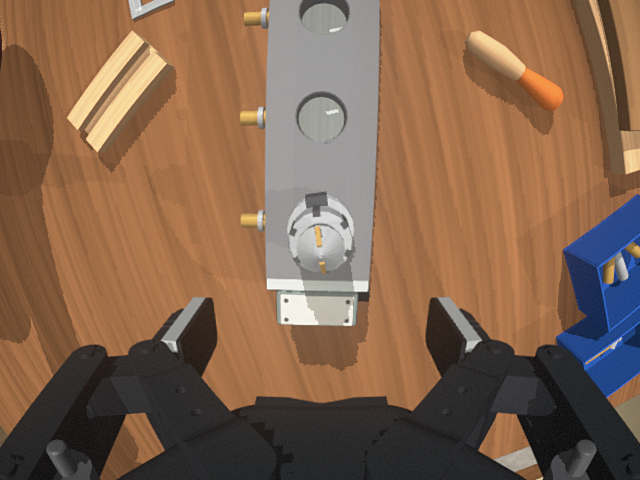

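The vee sits in the pocket nearest the sensor box, at (320,240), upright and released. Next, back to the drill.

```bash
python3 -m handwheel '[{"tx":36,"ty":-6,"tz":0,"roll":0},{"tx":36,"ty":-6,"tz":0,"roll":0},{"tx":36,"ty":-6,"tz":0,"roll":0},{"tx":36,"ty":-6,"tz":0,"roll":0},{"tx":36,"ty":-6,"tz":0,"roll":0},{"tx":36,"ty":-6,"tz":0,"roll":0},{"tx":36,"ty":-6,"tz":0,"roll":0},{"tx":36,"ty":-6,"tz":0,"roll":0},{"tx":36,"ty":-6,"tz":0,"roll":0},{"tx":36,"ty":-6,"tz":0,"roll":0},{"tx":36,"ty":-6,"tz":0,"roll":0},{"tx":36,"ty":-6,"tz":0,"roll":0}]' 85
python3 -m handwheel '[{"tx":36,"ty":-7,"tz":0,"roll":0},{"tx":36,"ty":-7,"tz":0,"roll":0},{"tx":36,"ty":-7,"tz":0,"roll":0},{"tx":36,"ty":-7,"tz":0,"roll":0},{"tx":27,"ty":-5.5,"tz":0,"roll":0},{"tx":0,"ty":0,"tz":0,"roll":0},{"tx":0,"ty":0,"tz":0,"roll":0},{"tx":0,"ty":0,"tz":0,"roll":0}]'
python3 -c "
from h import *
go((.5042,.2715,.1295))"
```

```text
t: 14.58
tool_pos: [0.4945, 0.0997, 0.2473]
tool_rot: [-2.468, -1.941, 0.005]
contact_force: [0.2, -0.4, 0.6]
opening: 0.0853
grip_force: 0.0
t: 15.25
tool_pos: [0.5028, 0.2714, 0.2479]
tool_rot: [-2.469, -1.942, 0.005]
contact_force: [-0.0, -0.4, -0.4]
opening: 0.0847
grip_force: 0.0
tool shift mm [  0.7   1.6 118.4]
```

```bash
python3 -m handwheel '[{"tx":0.5,"ty":1.5,"tz":25,"roll":0},{"tx":0,"ty":0,"tz":30,"roll":0},{"tx":0,"ty":0,"tz":30,"roll":0},{"tx":0,"ty":0,"tz":20,"roll":0},{"tx":0,"ty":0,"tz":10,"roll":0},{"tx":0,"ty":0,"tz":3,"roll":0},{"tx":0,"ty":0,"tz":0,"roll":0}]'
python3 -m handwheel '[{"tx":0,"ty":0,"tz":0,"roll":0},{"tx":0,"ty":0,"tz":0,"roll":0},{"tx":0,"ty":0,"tz":0,"roll":0},{"tx":0,"ty":0,"tz":0,"roll":0},{"tx":0,"ty":0,"tz":0,"roll":0},{"tx":0,"ty":0,"tz":0,"roll":0},{"tx":0,"ty":0,"tz":0,"roll":0},{"tx":0,"ty":0,"tz":0,"roll":0}]' 28 70
python3 -m handwheel '[{"tx":0,"ty":0,"tz":-10,"roll":0},{"tx":0,"ty":0,"tz":-20,"roll":0},{"tx":0,"ty":0,"tz":-30,"roll":0},{"tx":0,"ty":0,"tz":-30,"roll":0},{"tx":0,"ty":0,"tz":-30,"roll":0},{"tx":0,"ty":0,"tz":-30,"roll":0},{"tx":0,"ty":0,"tz":-20,"roll":0},{"tx":0,"ty":0,"tz":-10,"roll":0},{"tx":0,"ty":0,"tz":0,"roll":0}]'
python3 -c "
from h import *
go((.4855,-.2552,.31))"
```

```text
t: 15.83
tool_pos: [0.5051, 0.2712, 0.1315]
tool_rot: [-2.471, -1.94, 0.002]
contact_force: [0.2, -0.4, 0.9]
opening: 0.0848
grip_force: 0.0
t: 16.5
tool_pos: [0.5058, 0.2728, 0.1339]
tool_rot: [2.469, 1.942, 0.003]
contact_force: [-2.4, 0.4, 6.1]
opening: 0.0358
grip_force: 71.5
t: 17.25
tool_pos: [0.5058, 0.2724, 0.3142]
tool_rot: [2.468, 1.941, 0.005]
contact_force: [0.2, 0.4, -5.7]
opening: 0.0354
grip_force: 71.5
tool shift mm [-517.5  104.6    3.6]
```

```bash
python3 -m handwheel '[{"tx":-20,"ty":4,"tz":0,"roll":0},{"tx":-34,"ty":7,"tz":0,"roll":0},{"tx":-36,"ty":7,"tz":0,"roll":0},{"tx":-36,"ty":7,"tz":0,"roll":0},{"tx":-36,"ty":7,"tz":0,"roll":0},{"tx":-36,"ty":7,"tz":0,"roll":0},{"tx":-36,"ty":7,"tz":0,"roll":0},{"tx":-36,"ty":7,"tz":0,"roll":0},{"tx":-36,"ty":7,"tz":0,"roll":0},{"tx":-36,"ty":7,"tz":0,"roll":0},{"tx":-36,"ty":7,"tz":0,"roll":0},{"tx":-36,"ty":7,"tz":0,"roll":0}]'
python3 -m handwheel '[{"tx":-36,"ty":7,"tz":0,"roll":0},{"tx":-33,"ty":7,"tz":0,"roll":0},{"tx":-22,"ty":7,"tz":0,"roll":0},{"tx":-12,"ty":3,"tz":0,"roll":0},{"tx":0,"ty":0,"tz":0,"roll":0},{"tx":0,"ty":0,"tz":0,"roll":0},{"tx":0,"ty":0,"tz":0,"roll":0}]'
python3 -c "
from h import *
go((.4855,-.2552,.205))"
```

```text
t: 18.25
tool_pos: [0.4847, -0.1505, 0.3085]
tool_rot: [-2.466, -1.939, 0.004]
contact_force: [0.8, 0.9, -6.6]
opening: 0.0357
grip_force: 71.4
t: 18.83
tool_pos: [0.485, -0.2538, 0.3104]
tool_rot: [-2.466, -1.941, 0.0]
contact_force: [-0.4, -0.2, -6.7]
opening: 0.036
grip_force: 71.4
tool shift mm [ -1.4   1.1 105.4]
```

```bash
python3 -m handwheel '[{"tx":-1,"ty":1,"tz":15,"roll":0},{"tx":0,"ty":0,"tz":25,"roll":0},{"tx":0,"ty":0,"tz":25,"roll":0},{"tx":0,"ty":0,"tz":20,"roll":0},{"tx":0,"ty":0,"tz":12,"roll":0},{"tx":0,"ty":0,"tz":8,"roll":0},{"tx":0,"ty":0,"tz":5,"roll":0},{"tx":0,"ty":0,"tz":0,"roll":0},{"tx":0,"ty":0,"tz":0,"roll":0}]'
python3 -m handwheel '[{"tx":0,"ty":0,"tz":8,"roll":0},{"tx":0,"ty":0,"tz":10,"roll":0},{"tx":0,"ty":0,"tz":10,"roll":0},{"tx":0,"ty":0,"tz":10,"roll":0},{"tx":0,"ty":0,"tz":8,"roll":0},{"tx":0,"ty":0,"tz":5,"roll":0},{"tx":0,"ty":0,"tz":3,"roll":0},{"tx":0,"ty":0,"tz":0,"roll":0},{"tx":0,"ty":0,"tz":0,"roll":0}]'
```

```text
t: 19.58
tool_pos: [0.4866, -0.2564, 0.2032]
tool_rot: [2.468, 1.941, 0.001]
contact_force: [-0.4, -0.8, -6.0]
opening: 0.0358
grip_force: 71.3
t: 20.33
tool_pos: [0.4862, -0.2564, 0.1481]
tool_rot: [2.469, 1.942, 0.0]
contact_force: [0.5, 0.0, -6.4]
opening: 0.0356
grip_force: 71.4
```

Target is about 0.1379 (10 mm more).

```bash
python3 -m handwheel '[{"tx":0,"ty":0,"tz":2,"roll":0},{"tx":0,"ty":0,"tz":2,"roll":0},{"tx":0,"ty":0,"tz":2,"roll":0},{"tx":0,"ty":0,"tz":1,"roll":0},{"tx":0,"ty":0,"tz":1,"roll":0},{"tx":0,"ty":0,"tz":1,"roll":0},{"tx":0,"ty":0,"tz":0,"roll":0},{"tx":0,"ty":0,"tz":0,"roll":0}]'
python3 -m handwheel '[{"tx":0,"ty":0,"tz":0.5,"roll":0},{"tx":0,"ty":0,"tz":0.5,"roll":0},{"tx":0,"ty":0,"tz":0.5,"roll":0},{"tx":0,"ty":0,"tz":0,"roll":0},{"tx":0,"ty":0,"tz":0,"roll":0}]'
python3 -m handwheel '[{"tx":0,"ty":0,"tz":0.5,"roll":0},{"tx":0,"ty":0,"tz":0.5,"roll":0},{"tx":0,"ty":0,"tz":0,"roll":0},{"tx":0,"ty":0,"tz":0,"roll":0}]'
```

```text
t: 21.0
tool_pos: [0.486, -0.2562, 0.1389]
tool_rot: [-2.469, -1.942, 0.0]
contact_force: [-0.5, 1.1, -6.2]
opening: 0.0359
grip_force: 71.4
t: 21.42
tool_pos: [0.4862, -0.2563, 0.1379]
tool_rot: [2.469, 1.942, -0.0]
contact_force: [-1.1, 0.3, -3.7]
opening: 0.0354
grip_force: 71.7
t: 21.75
tool_pos: [0.4862, -0.2564, 0.1379]
tool_rot: [2.469, 1.942, -0.0]
contact_force: [-3.5, 2.2, 2.8]
opening: 0.0361
grip_force: 72.5
```

Seated. Release, rise, and return for the straight cutter.

```bash
python3 -m handwheel '[{"tx":0,"ty":0,"tz":0,"roll":0},{"tx":0,"ty":0,"tz":0,"roll":0},{"tx":0,"ty":0,"tz":0,"roll":0},{"tx":0,"ty":0,"tz":0,"roll":0},{"tx":0,"ty":0,"tz":0,"roll":0},{"tx":0,"ty":0,"tz":0,"roll":0}]' 85
python3 -m handwheel '[{"tx":0,"ty":0,"tz":-15,"roll":0},{"tx":0,"ty":0,"tz":-25,"roll":0},{"tx":0,"ty":0,"tz":-30,"roll":0},{"tx":0,"ty":0,"tz":-30,"roll":0},{"tx":0,"ty":0,"tz":-16,"roll":0},{"tx":0,"ty":0,"tz":0,"roll":0}]'
python3 -m handwheel '[{"tx":36,"ty":-7,"tz":0,"roll":0},{"tx":36,"ty":-7,"tz":0,"roll":0},{"tx":36,"ty":-7,"tz":0,"roll":0},{"tx":36,"ty":-7,"tz":0,"roll":0},{"tx":36,"ty":-7,"tz":0,"roll":0},{"tx":36,"ty":-7,"tz":0,"roll":0},{"tx":36,"ty":-7,"tz":0,"roll":0},{"tx":36,"ty":-7,"tz":0,"roll":0},{"tx":36,"ty":-7,"tz":0,"roll":0},{"tx":36,"ty":-7,"tz":0,"roll":0},{"tx":36,"ty":-7,"tz":0,"roll":0},{"tx":36,"ty":-7,"tz":0,"roll":0}]' 85
python3 -m handwheel '[{"tx":0,"ty":0,"tz":0,"roll":0},{"tx":0,"ty":0,"tz":0,"roll":0}]'
python3 -c "
from h import *
go((.5095,.1865,.131))"
```

```text
t: 22.25
tool_pos: [0.4862, -0.2564, 0.1366]
tool_rot: [2.469, 1.942, 0.0]
contact_force: [0.3, 0.3, 0.4]
opening: 0.0849
grip_force: 0.0
t: 22.75
tool_pos: [0.4881, -0.2576, 0.2582]
tool_rot: [2.462, 1.936, 0.004]
contact_force: [0.8, -0.4, 0.5]
opening: 0.085
grip_force: 0.0
t: 23.75
tool_pos: [0.5055, 0.1852, 0.251]
tool_rot: [-2.469, -1.942, 0.002]
contact_force: [0.6, 0.6, 1.3]
opening: 0.085
grip_force: 0.0
t: 23.92
tool_pos: [0.5055, 0.1848, 0.2509]
tool_rot: [-2.466, -1.946, 0.004]
contact_force: [0.4, -1.3, -0.1]
opening: 0.0849
grip_force: 0.0
tool shift mm [  2.7   3.8 119.9]
```

```bash
python3 -m handwheel '[{"tx":1.5,"ty":3.5,"tz":25,"roll":0},{"tx":0,"ty":0,"tz":30,"roll":0},{"tx":0,"ty":0,"tz":30,"roll":0},{"tx":0,"ty":0,"tz":20,"roll":0},{"tx":0,"ty":0,"tz":10,"roll":0},{"tx":0,"ty":0,"tz":4.5,"roll":0},{"tx":0,"ty":0,"tz":0,"roll":0}]'
python3 -m handwheel '[{"tx":0,"ty":0,"tz":0,"roll":0},{"tx":0,"ty":0,"tz":0,"roll":0},{"tx":0,"ty":0,"tz":0,"roll":0},{"tx":0,"ty":0,"tz":0,"roll":0},{"tx":0,"ty":0,"tz":0,"roll":0},{"tx":0,"ty":0,"tz":0,"roll":0},{"tx":0,"ty":0,"tz":0,"roll":0},{"tx":0,"ty":0,"tz":0,"roll":0}]' 40 70
python3 -m handwheel '[{"tx":0,"ty":0,"tz":-10,"roll":0},{"tx":0,"ty":0,"tz":-20,"roll":0},{"tx":0,"ty":0,"tz":-30,"roll":0},{"tx":0,"ty":0,"tz":-30,"roll":0},{"tx":0,"ty":0,"tz":-30,"roll":0},{"tx":0,"ty":0,"tz":-30,"roll":0},{"tx":0,"ty":0,"tz":-20,"roll":0},{"tx":0,"ty":0,"tz":-10,"roll":0},{"tx":0,"ty":0,"tz":0,"roll":0}]'
python3 -c "
from h import *
go((.508,-.1738,.31))"
```

```text
t: 24.5
tool_pos: [0.5097, 0.1831, 0.1321]
tool_rot: [-2.47, -1.94, 0.003]
contact_force: [-0.4, 0.5, -0.5]
opening: 0.0849
grip_force: 0.0
t: 25.17
tool_pos: [0.511, 0.1845, 0.1354]
tool_rot: [2.469, 1.942, 0.004]
contact_force: [-1.3, 0.1, 5.5]
opening: 0.0481
grip_force: 73.7
t: 25.92
tool_pos: [0.5107, 0.1842, 0.3156]
tool_rot: [2.468, 1.941, 0.006]
contact_force: [1.1, -0.2, -5.7]
opening: 0.0478
grip_force: 73.6
tool shift mm [-348.5   81.7    5.3]
```

```bash
python3 -m handwheel '[{"tx":-20,"ty":5,"tz":0,"roll":0},{"tx":-32,"ty":7,"tz":0,"roll":0},{"tx":-36,"ty":8,"tz":0,"roll":0},{"tx":-36,"ty":8,"tz":0,"roll":0},{"tx":-36,"ty":8,"tz":0,"roll":0},{"tx":-36,"ty":8,"tz":0,"roll":0},{"tx":-36,"ty":8,"tz":0,"roll":0},{"tx":-36,"ty":8,"tz":0,"roll":0},{"tx":-36,"ty":8,"tz":0,"roll":0},{"tx":-28,"ty":8,"tz":0,"roll":0},{"tx":-18,"ty":5,"tz":0,"roll":0},{"tx":0,"ty":0,"tz":0,"roll":0}]'
python3 -m handwheel '[{"tx":0,"ty":0,"tz":0,"roll":0},{"tx":0,"ty":0,"tz":0,"roll":0}]'
python3 -c "
from h import *
go((.5078,-.1745,.205))"
```

```text
t: 26.92
tool_pos: [0.5049, -0.1785, 0.3093]
tool_rot: [-2.471, -1.934, 0.006]
contact_force: [-0.6, 0.3, -5.3]
opening: 0.0476
grip_force: 73.7
t: 27.08
tool_pos: [0.5055, -0.1745, 0.3106]
tool_rot: [-2.466, -1.94, 0.002]
contact_force: [0.1, 1.3, -6.2]
opening: 0.0482
grip_force: 73.7
tool shift mm [  0.4   2.6 105.6]
```

```bash
python3 -m handwheel '[{"tx":0.5,"ty":2.5,"tz":15,"roll":0},{"tx":0,"ty":0,"tz":25,"roll":0},{"tx":0,"ty":0,"tz":25,"roll":0},{"tx":0,"ty":0,"tz":20,"roll":0},{"tx":0,"ty":0,"tz":12,"roll":0},{"tx":0,"ty":0,"tz":8,"roll":0},{"tx":0,"ty":0,"tz":5,"roll":0},{"tx":0,"ty":0,"tz":0,"roll":0},{"tx":0,"ty":0,"tz":0,"roll":0}]'
python3 -m handwheel '[{"tx":0,"ty":0,"tz":8,"roll":0},{"tx":0,"ty":0,"tz":10,"roll":0},{"tx":0,"ty":0,"tz":10,"roll":0},{"tx":0,"ty":0,"tz":10,"roll":0},{"tx":0,"ty":0,"tz":8,"roll":0},{"tx":0,"ty":0,"tz":5,"roll":0},{"tx":0,"ty":0,"tz":3,"roll":0},{"tx":0,"ty":0,"tz":0,"roll":0},{"tx":0,"ty":0,"tz":0,"roll":0}]'
```

```text
t: 27.83
tool_pos: [0.5094, -0.1754, 0.2041]
tool_rot: [2.468, 1.942, 0.001]
contact_force: [0.2, -0.0, -5.5]
opening: 0.048
grip_force: 73.7
t: 28.58
tool_pos: [0.5089, -0.1754, 0.1491]
tool_rot: [2.469, 1.942, 0.0]
contact_force: [-1.0, 0.2, -5.8]
opening: 0.0479
grip_force: 73.7
```

```bash
python3 -m handwheel '[{"tx":0,"ty":0,"tz":2,"roll":0},{"tx":0,"ty":0,"tz":2,"roll":0},{"tx":0,"ty":0,"tz":2,"roll":0},{"tx":0,"ty":0,"tz":1,"roll":0},{"tx":0,"ty":0,"tz":1,"roll":0},{"tx":0,"ty":0,"tz":1,"roll":0},{"tx":0,"ty":0,"tz":0,"roll":0},{"tx":0,"ty":0,"tz":0,"roll":0}]'
python3 -m handwheel '[{"tx":0,"ty":0,"tz":0.5,"roll":0},{"tx":0,"ty":0,"tz":0.5,"roll":0},{"tx":0,"ty":0,"tz":0.5,"roll":0},{"tx":0,"ty":0,"tz":0,"roll":0},{"tx":0,"ty":0,"tz":0,"roll":0}]'
python3 -m handwheel '[{"tx":0,"ty":0,"tz":0.5,"roll":0},{"tx":0,"ty":0,"tz":0.5,"roll":0},{"tx":0,"ty":0,"tz":0,"roll":0},{"tx":0,"ty":0,"tz":0,"roll":0}]'
```

```text
t: 29.25
tool_pos: [0.5088, -0.1753, 0.14]
tool_rot: [-2.469, -1.942, 0.0]
contact_force: [0.2, 0.3, -5.5]
opening: 0.0479
grip_force: 73.7
t: 29.67
tool_pos: [0.5089, -0.1754, 0.1394]
tool_rot: [2.469, 1.942, -0.0]
contact_force: [-3.8, 1.8, 1.6]
opening: 0.0478
grip_force: 74.3
t: 30.0
tool_pos: [0.509, -0.1755, 0.1394]
tool_rot: [2.469, 1.942, -0.0]
contact_force: [-6.3, 2.9, 6.1]
opening: 0.0476
grip_force: 75.2
```

```bash
python3 -m handwheel '[{"tx":0,"ty":0,"tz":0,"roll":0},{"tx":0,"ty":0,"tz":0,"roll":0},{"tx":0,"ty":0,"tz":0,"roll":0},{"tx":0,"ty":0,"tz":0,"roll":0},{"tx":0,"ty":0,"tz":0,"roll":0},{"tx":0,"ty":0,"tz":0,"roll":0}]' 85
python3 -m handwheel '[{"tx":0,"ty":0,"tz":-15,"roll":0},{"tx":0,"ty":0,"tz":-25,"roll":0},{"tx":0,"ty":0,"tz":-30,"roll":0},{"tx":0,"ty":0,"tz":-30,"roll":0},{"tx":0,"ty":0,"tz":-16,"roll":0},{"tx":0,"ty":0,"tz":0,"roll":0}]'
python3 -m handwheel '[{"tx":30,"ty":-6.5,"tz":0,"roll":0},{"tx":30,"ty":-6.5,"tz":0,"roll":0},{"tx":30,"ty":-6.5,"tz":0,"roll":0},{"tx":30,"ty":-6.5,"tz":0,"roll":0},{"tx":30,"ty":-6.5,"tz":0,"roll":0},{"tx":30,"ty":-6.5,"tz":0,"roll":0},{"tx":30,"ty":-6.5,"tz":0,"roll":0},{"tx":30,"ty":-6.5,"tz":0,"roll":0},{"tx":30,"ty":-6.5,"tz":0,"roll":0},{"tx":0,"ty":0,"tz":0,"roll":0},{"tx":0,"ty":0,"tz":0,"roll":0},{"tx":0,"ty":0,"tz":0,"roll":0}]' 85
python3 -c "
from h import *
go((.515,.1015,.131))"
```

```text
t: 30.5
tool_pos: [0.5089, -0.1754, 0.1375]
tool_rot: [2.469, 1.942, 0.0]
contact_force: [0.1, 0.7, 0.6]
opening: 0.0849
grip_force: 0.0
t: 31.0
tool_pos: [0.511, -0.1764, 0.2592]
tool_rot: [2.463, 1.937, 0.006]
contact_force: [1.5, -0.1, 1.1]
opening: 0.0847
grip_force: 0.0
t: 32.0
tool_pos: [0.5152, 0.1006, 0.2523]
tool_rot: [-2.469, -1.942, 0.003]
contact_force: [-0.8, -0.9, 0.1]
opening: 0.0851
grip_force: 0.0
tool shift mm [  0.9  -0.2 121.3]
```

```bash
python3 -m handwheel '[{"tx":1,"ty":0,"tz":25,"roll":0},{"tx":0,"ty":0,"tz":30,"roll":0},{"tx":0,"ty":0,"tz":30,"roll":0},{"tx":0,"ty":0,"tz":20,"roll":0},{"tx":0,"ty":0,"tz":10,"roll":0},{"tx":0,"ty":0,"tz":6,"roll":0},{"tx":0,"ty":0,"tz":0,"roll":0}]'
python3 -m handwheel '[{"tx":0,"ty":0,"tz":0,"roll":0},{"tx":0,"ty":0,"tz":0,"roll":0},{"tx":0,"ty":0,"tz":0,"roll":0},{"tx":0,"ty":0,"tz":0,"roll":0},{"tx":0,"ty":0,"tz":0,"roll":0},{"tx":0,"ty":0,"tz":0,"roll":0},{"tx":0,"ty":0,"tz":0,"roll":0},{"tx":0,"ty":0,"tz":0,"roll":0}]' 35 70
python3 -m handwheel '[{"tx":0,"ty":0,"tz":-10,"roll":0},{"tx":0,"ty":0,"tz":-20,"roll":0},{"tx":0,"ty":0,"tz":-30,"roll":0},{"tx":0,"ty":0,"tz":-30,"roll":0},{"tx":0,"ty":0,"tz":-30,"roll":0},{"tx":0,"ty":0,"tz":-30,"roll":0},{"tx":0,"ty":0,"tz":-20,"roll":0},{"tx":0,"ty":0,"tz":-10,"roll":0},{"tx":0,"ty":0,"tz":0,"roll":0}]'
python3 -c "
from h import *
go((.531,-.0925,.31))"
```

```text
t: 32.58
tool_pos: [0.5154, 0.101, 0.1315]
tool_rot: [-2.47, -1.94, 0.002]
contact_force: [1.0, 0.0, 0.2]
opening: 0.0851
grip_force: 0.0
t: 33.25
tool_pos: [0.5166, 0.102, 0.1346]
tool_rot: [2.468, 1.942, 0.003]
contact_force: [-2.8, -0.1, 5.6]
opening: 0.0428
grip_force: 72.6
t: 34.0
tool_pos: [0.5164, 0.1019, 0.3146]
tool_rot: [2.468, 1.941, 0.004]
contact_force: [-0.5, -0.2, -8.0]
opening: 0.0428
grip_force: 72.8
tool shift mm [-185.5   60.     4.7]
```

Seat height will be about 0.1386.

```bash
python3 -m handwheel '[{"tx":-15,"ty":5,"tz":0,"roll":0},{"tx":-25,"ty":8,"tz":0,"roll":0},{"tx":-30,"ty":10,"tz":0,"roll":0},{"tx":-30,"ty":10,"tz":0,"roll":0},{"tx":-30,"ty":10,"tz":0,"roll":0},{"tx":-25,"ty":8,"tz":0,"roll":0},{"tx":-20,"ty":6,"tz":0,"roll":0},{"tx":-10,"ty":3,"tz":0,"roll":0},{"tx":0,"ty":0,"tz":0,"roll":0},{"tx":0,"ty":0,"tz":0,"roll":0},{"tx":0,"ty":0,"tz":0,"roll":0}]'
python3 -c "
from h import *
go((.5305,-.092,.205))"
```

```text
t: 34.92
tool_pos: [0.53, -0.0911, 0.3109]
tool_rot: [-2.467, -1.941, 0.001]
contact_force: [0.2, 0.5, -8.0]
opening: 0.0433
grip_force: 72.8
tool shift mm [ -0.9   1.  105.9]
```

```bash
python3 -m handwheel '[{"tx":-0.5,"ty":0.5,"tz":15,"roll":0},{"tx":0,"ty":0,"tz":25,"roll":0},{"tx":0,"ty":0,"tz":25,"roll":0},{"tx":0,"ty":0,"tz":20,"roll":0},{"tx":0,"ty":0,"tz":12,"roll":0},{"tx":0,"ty":0,"tz":8,"roll":0},{"tx":0,"ty":0,"tz":5,"roll":0},{"tx":0,"ty":0,"tz":0,"roll":0},{"tx":0,"ty":0,"tz":0,"roll":0}]'
python3 -m handwheel '[{"tx":0,"ty":0,"tz":8,"roll":0},{"tx":0,"ty":0,"tz":10,"roll":0},{"tx":0,"ty":0,"tz":10,"roll":0},{"tx":0,"ty":0,"tz":10,"roll":0},{"tx":0,"ty":0,"tz":8,"roll":0},{"tx":0,"ty":0,"tz":5,"roll":0},{"tx":0,"ty":0,"tz":3,"roll":0},{"tx":0,"ty":0,"tz":0,"roll":0},{"tx":0,"ty":0,"tz":0,"roll":0}]'
```

```text
t: 35.67
tool_pos: [0.5316, -0.0927, 0.2037]
tool_rot: [2.468, 1.942, 0.002]
contact_force: [-0.4, -0.3, -7.1]
opening: 0.0429
grip_force: 72.9
t: 36.42
tool_pos: [0.531, -0.0928, 0.1486]
tool_rot: [2.469, 1.942, 0.0]
contact_force: [0.9, -0.3, -7.5]
opening: 0.0431
grip_force: 72.9
```

```bash
python3 -m handwheel '[{"tx":0,"ty":0,"tz":2,"roll":0},{"tx":0,"ty":0,"tz":2,"roll":0},{"tx":0,"ty":0,"tz":2,"roll":0},{"tx":0,"ty":0,"tz":1,"roll":0},{"tx":0,"ty":0,"tz":1,"roll":0},{"tx":0,"ty":0,"tz":1,"roll":0},{"tx":0,"ty":0,"tz":0,"roll":0},{"tx":0,"ty":0,"tz":0,"roll":0}]'
python3 -m handwheel '[{"tx":0,"ty":0,"tz":0.5,"roll":0},{"tx":0,"ty":0,"tz":0.5,"roll":0},{"tx":0,"ty":0,"tz":0.5,"roll":0},{"tx":0,"ty":0,"tz":0,"roll":0},{"tx":0,"ty":0,"tz":0,"roll":0}]'
python3 -m handwheel '[{"tx":0,"ty":0,"tz":0.5,"roll":0},{"tx":0,"ty":0,"tz":0.5,"roll":0},{"tx":0,"ty":0,"tz":0,"roll":0},{"tx":0,"ty":0,"tz":0,"roll":0}]'
```

```text
t: 37.08
tool_pos: [0.5309, -0.0927, 0.1395]
tool_rot: [-2.469, -1.942, 0.0]
contact_force: [-0.1, -0.5, -8.4]
opening: 0.0428
grip_force: 72.9
t: 37.5
tool_pos: [0.531, -0.0928, 0.1387]
tool_rot: [2.469, 1.942, 0.0]
contact_force: [-3.5, 1.3, -2.3]
opening: 0.0429
grip_force: 73.5
t: 37.83
tool_pos: [0.5311, -0.0928, 0.1387]
tool_rot: [2.469, 1.942, -0.0]
contact_force: [-6.9, 1.1, 4.3]
opening: 0.0432
grip_force: 74.1
```

Seated. Release, rise clear, and check.

```bash
python3 -m handwheel '[{"tx":0,"ty":0,"tz":0,"roll":0},{"tx":0,"ty":0,"tz":0,"roll":0},{"tx":0,"ty":0,"tz":0,"roll":0},{"tx":0,"ty":0,"tz":0,"roll":0},{"tx":0,"ty":0,"tz":0,"roll":0},{"tx":0,"ty":0,"tz":0,"roll":0}]' 85
python3 -m handwheel '[{"tx":0,"ty":0,"tz":-15,"roll":0},{"tx":0,"ty":0,"tz":-25,"roll":0},{"tx":0,"ty":0,"tz":-30,"roll":0},{"tx":0,"ty":0,"tz":-30,"roll":0},{"tx":0,"ty":0,"tz":-30,"roll":0},{"tx":30,"ty":0,"tz":-30,"roll":0},{"tx":30,"ty":0,"tz":0,"roll":0},{"tx":30,"ty":0,"tz":0,"roll":0},{"tx":30,"ty":0,"tz":0,"roll":0},{"tx":20,"ty":0,"tz":0,"roll":0},{"tx":0,"ty":0,"tz":0,"roll":0},{"tx":0,"ty":0,"tz":0,"roll":0}]'
python3 -c "
from h import *
im,d=optics.get_image('scene'); cv2.imwrite('pics/s3.png',cv2.resize(im[180:310,140:330],None,fx=4,fy=4)[:,:,::-1])
im,d=optics.get_image('top');P=cloud('top',d)
Q=P.reshape(-1,3)
for c in [(.5305,-.092),(.508,-.174),(.486,-.256),(.464,-.338)]:
  s=Q[np.linalg.norm(Q[:,:2]-c,axis=1)<.03]
  f=s[(s[:,2]>.098)&(s[:,2]<.12)];print(np.round(np.median(f[:,2]),4),len(f),'top',s[:,2].max().round(4))"
```

```text
t: 38.33
tool_pos: [0.5311, -0.0928, 0.1372]
tool_rot: [2.469, 1.942, 0.001]
contact_force: [0.3, 0.6, 0.4]
opening: 0.0848
grip_force: 0.0
t: 39.33
tool_pos: [0.5638, 0.0435, 0.2963]
tool_rot: [2.467, 1.944, -0.001]
contact_force: [0.7, 0.5, 0.4]
opening: 0.0851
grip_force: 0.0
0.109 66 top 0.1678
0.1088 43 top 0.1786
0.1098 143 top 0.1743
0.1095 121 top 0.1748
```

View pics/s3.png

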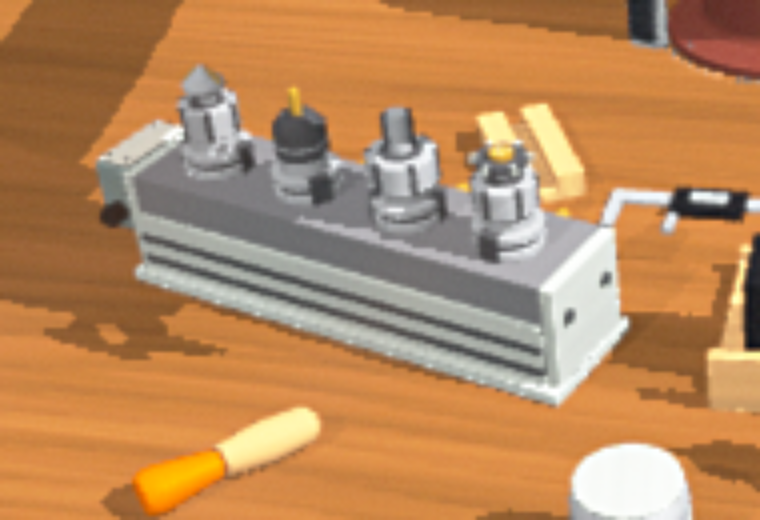

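All four stand upright with flanges on the strip: from the sensor box, vee (207,120), drill (300,150), straight (402,170), groover (508,205). Flange tops measure about 109 mm, which means fully home. The gripper is clear.

```bash
python3 -c "
from station import ctrl
print(ctrl.finish_job())"
```

```text
the job is handed in; nothing more can be done
None
```

The job is handed in: counting from the sensor box, the pockets hold the vee, drill, straight and groover, each upright, fully home and released, after about 39 s of the 128 s allowed.

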